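Take the depth of a blind bore with a rod depth gauge

TASK

Take the depth of the wider of the two blind bores in the valve housing: lift the depth gauge off its hook and, holding it upright, lower its rod into that bore until it bottoms out, so that the housing's top face pushes the sliding stop up the rod. Then hang the gauge back on the hook by its cross-bar without disturbing the stop, so that the reading is kept, and leave the housing where it stands.

Things in the scene. Friction and masses are not known exactly. Their poses are not given: they have to be found in the camera images.
- gauge_grip (a point): Centre of the depth gauge's flat black grip, grasped from above: 14 mm thick (this frame's x), 40 wide (y), 44 tall (z, up along the rod). Under it a steel cross-bar 16 mm thick (x), 80 long (y), 14 high, then a straight 10 mm steel rod down to the tip. Total about 0.26 kg. It starts hanging upright on the hook, the bar across both prongs, the rod between them.
- gauge_bar (a point): Middle of the underside of the gauge's cross-bar, on the rod's axis, 34 mm below the grip's centre and 120 mm above the rod's tip; axes as gauge_grip.
- gauge_tip (a point): Lower end of the gauge's rod, on its axis, 154 mm below the grip's centre; axes as gauge_grip.
- stop (a joint): Sliding stop on the rod: dark steel beam 76 mm long (gauge y), 18 wide, 12 high, with a round collar on it, 28 high in all. Value: how far (m) the rod's tip sticks out below the stop's flat underside; it grows as the stop is pushed up the rod, 0 to 0.085. It slides against a steady friction of about 4 N and stays where it is left. Starts at 0.005 to 0.022.
- housing: Aluminium valve housing, about 2.2 kg, loose on the bench, turned any way about the vertical. Origin: centre of the underside of its rectangular flange, 104 (x) x 172 (y) x 14 mm. On it stand two round bosses, tops level at 75 mm: one 60 mm across with the wider bore (bore_mouth, at y +32 mm), one 42 mm across with an 18 mm bore that is not to be measured (at y -40 mm).
- bore_mouth (a point): Centre of the mouth of the wider blind bore, in the machined top face of the housing, 75 mm above the bench; z up. The bore has 28 mm diameter and a flat bottom, nominally 48 mm down.
- hanger: Steel stand bolted to the bench that carries the hook; origin: centre of the underside of its 110 x 110 mm foot, z up. A 20 mm round post stands at x +34 mm, and no part is higher than 200 mm. All other things on the bench lie lower than 95 mm. The gauge's stop cannot pass up between the prongs: bring the rod in and out by the open front, the bar lifted over the lips.
- hook (a point): Where the middle of the cross-bar's underside belongs when hung: midway between the hook's two level prongs, at their top faces, 190 mm above the bench. z up; the prongs point along -x, toward the robot. They are 13 mm wide, 27 mm apart (inner faces), and end 33 to 39 mm ahead (-x) of this point in lips turned up 10 mm. A plate flush with the prongs joins them from 39 mm behind (+x).
There are look-alikes about, which are no part of the job. There is more than one size of the part that bears gauge_grip; the job needs the largest. Leave any brown look-alike of the hanger alone.

How it is judged:
On the way:
1. the rod stands upright on the bottom of the wider bore and the stop has been pushed up to the top face (stop value 46 to 50 mm) (z of gauge_tip in the frame of bore_mouth below -0.0455 m and horizontal distance between gauge_tip and bore_mouth below 0.013 m and angle between gauge_tip's own z axis and vertical below 0.1 rad and value of joint stop between 0.046 and 0.05 m), for 0.2 s.
At the end, for the whole second after the job is handed in: Gauge hung: mid-underside of its bar within 4 mm of the prongs' height, 12 mm of midway between them, at most 30 mm ahead of or 35 mm behind the hook point; rod within 0.12 rad of vertical; stop reads the 48 mm bore depth within 2 mm; bore mouth within 15 mm of its start (x of gauge_bar in the frame of hook between -0.03 and 0.035 m and y of gauge_bar in the frame of hook between -0.012 and 0.012 m and z of gauge_bar in the frame of hook between -0.004 and 0.004 m and angle between gauge_bar's own z axis and vertical below 0.12 rad and value of joint stop between 0.046 and 0.05 m and distance of bore_mouth from where it was at the start of the episode below 0.015 m); the robot touches nothing.
It fails at once if the housing is shifted by more than 15 mm or tipped (distance of bore_mouth from where it was at the start of the episode above 0.015 m or angle between bore_mouth's own z axis and vertical above 0.1 rad).
It also fails if it takes over 53 s, if anything falls off the work surface, if the arm or the gripper's body presses on something with over 40 N, if the wrist force passes 120 N, or if a joint passes its speed limit or range.

ROBOT

A 6-joint arm with a two-finger parallel gripper is mounted at the origin on a cart in front of the work surface, level with it; the furniture and walls round the work are solid. World frame = base frame: x ahead of the robot, y to its left, z up, the work surface at z = 0. Lengths are in m, angles in rad, forces in N, time in s.
With the tool pointing down it reaches from about 0.25 to 0.775 m from the base axis. Payload 8.9 kg.
Tool frame: the origin (TCP) lies midway between the tips of the shut fingers; the grasp point (between the pads) lies 19 mm behind it; z points along the fingers, y is the direction in which the jaws open and shut (so a half turn about z gives the same grasp; the last joint's range is limited). The gripper opens to 85 mm and grips with 20 to 120 N. Pads are 22 mm wide; open, the fingers measure 114 mm over their backs; the gripper's body (76 mm by 85 mm) begins 54 mm behind the grasp point. The pads swing forward as they close: fully open they stand 13 mm farther back than shut.
Start: joints at [-1.268, 0.291, -0.153, 1.127, 0, 1.431], TCP at [0.224, -0.475, 0.231] pointing down, gripper open.
Joint ranges: [-2.52, 2.52], [-0.91, 1.74], [-1.3, 1.37], [-1.96, 2.02], [-1.52, 1.47], [-3.14, 3.14]. Speed limits (rad/s): [2.22, 2.22, 2.79, 3.14, 3.14, 3.14].

INTERFACE

Orientations are given as a unit quaternion [w, x, y, z].
In Python, from workcell import sensors, viewer, robot gives the robot as it stands.
- The arm moves only by the shell command python3 -m jog 'ROWS' [FORCE]. ROWS is JSON, a list of rows, each a list of 7 numbers: the gripper command: -1 is fully open, 1 is shut, values between are in proportion, then the shift along the world's x, y, z in cm, then the turn, a rotation vector about the world's x, y, z in rad. In form: [[fingers, dx, dy, dz, rx, ry, rz], ...]. A call has 1 to 20 rows; each row shifts and turns the pose as measured when the row begins; what a row does not reach is not made up. A row lasts 1/8 s, in which the tool goes at most 62.5 mm and 10.7 degrees, less where a joint would pass 70% of its speed; a pose out of reach is approached as far as the arm can. A call with a gripper value outside its range is refused whole. The fingers move at their own pace and stop on an object; FORCE is the grip in N (left out, the last holds). Time passes only in rows, so rows that do not move let the fingers close. It gives the time, the measured TCP pose, the force and the opening at its end, in the units of the state.
- sensors.observe(): the state, without advancing time (a new reading comes with each control period).
- viewer.grab_frame(name): name is "side" or "top"; returns a dict with "image" (480x640x3 uint8, blue, green, red), "fx", "fy", "cx", "cy" (pixels), "k1" (the pictures are not rectified: a ray, as slopes to the right and down, at radius r is drawn at 1 + k1 r^2 times it, then the intrinsics apply), "world_from_camera" (4x4, takes a point from camera to world coordinates). Camera axes: x right, y down, z forward; pixel columns grow to the right and rows downward; lengths in m; the calibration is good to about 2 mm. A picture is of the moment at which its call begins. There is no depth.
- robot.job_done(): hands the job in, once; it reports no verdict.
The state is a dict: "t": time; "q": joint angles; "qd": joint speeds; "joint_efforts": joint torques, N m; "position": TCP position; "tool_rot": TCP orientation; "wrist_force": force on the tool from outside, world axes, zero at the start; "wrist_torque": the same for the moment, N m; "gripper_width": opening from 0.0 (shut) to 1.0 (fully open).
Only numpy, scipy, OpenCV 4.12 (cv2) and the standard library are available. Lean on these libraries where they do the work, as an engineer would, in place of code of your own. Each camera call takes 0.05 s, during which the arm holds its last target. There are 200 camera calls.

## Working session

There is one attempt and no reset: what is moved stays moved. The work goes in short steps, Python scripts to look and compute and a shell command to move; the robot and the scene stay as the last step left them, time stands still between calls to the robot, and variables do not carry over. Pictures are saved under pics/ and viewed, about 8 in all and at most 12, crops included, and the job is handed in when it is done.

```bash
mkdir -p pics; cat > h.py <<'E'
import numpy as np, cv2
from workcell import sensors, viewer, robot
def grab(n,save=None):
    f=viewer.grab_frame(n)
    if save: cv2.imwrite('pics/'+save,f['image'])
    return f
def KD(f): return np.array([[f['fx'],0,f['cx']],[0,f['fy'],f['cy']],[0,0,1.]]),np.array([f['k1'],0,0,0,0.])
def ray(f,u,v):
    K,D=KD(f); p=cv2.undistortPoints(np.array([[[u,v]]],float),K,D)[0,0]
    T=np.array(f['world_from_camera']); d=T[:3,:3]@[p[0],p[1],1]; return T[:3,3],d/np.linalg.norm(d)
def onz(f,u,v,z):
    o,d=ray(f,u,v); return o+d*(z-o[2])/d[2]
def tri(r1,r2):
    (o1,d1),(o2,d2)=r1,r2
    s=np.linalg.lstsq(np.c_[d1,-d2],o2-o1,rcond=None)[0]; a,b=o1+s[0]*d1,o2+s[1]*d2
    return (a+b)/2,np.linalg.norm(a-b)
def proj(f,P):
    T=np.linalg.inv(np.array(f['world_from_camera'])); K,D=KD(f); p=T[:3,:3]@np.array(P,float)+T[:3,3]
    x,y=p[:2]/p[2]; s=1+f['k1']*(x*x+y*y); return f['fx']*x*s+f['cx'],f['fy']*y*s+f['cy']
E
python3 - <<'E'
from h import *
np.set_printoptions(precision=3,suppress=True)
for n in('side','top'):
    f=grab(n,n+'0.png'); print(n,f['fx'],f['k1'],np.array(f['world_from_camera']))
print(sensors.observe())
E
```

```text
side 489.6727184566737 -0.09365440506326941 [[ 0.998 -0.049  0.032  0.426]
 [-0.055 -0.597  0.8   -0.686]
 [-0.02  -0.801 -0.599  0.677]
 [ 0.     0.     0.     1.   ]]
top 506.86589439025914 0.041314814547321256 [[-0.027 -0.998  0.051  0.399]
 [-1.     0.026 -0.006  0.021]
 [ 0.005 -0.051 -0.999  1.065]
 [ 0.     0.     0.     1.   ]]
{'t': 0.1, 'q': array([-1.268,  0.291, -0.154,  1.127,  0.   ,  1.432]), 'qd': array([ 0.001, -0.002,  0.002, -0.001,  0.   , -0.   ]), 'joint_efforts': array([  0.002, -53.798,  33.192,   0.009,  -0.   ,  -0.   ]), 'position': array([ 0.224, -0.474,  0.231]), 'tool_rot': array([-0.001,  0.976,  0.219, -0.   ]), 'wrist_force': array([ 0.787, -0.152, -0.14 ]), 'wrist_torque': array([ 0.021, -0.016,  0.013]), 'gripper_width': 0.9954566553696693}
```

View pics/side0.png

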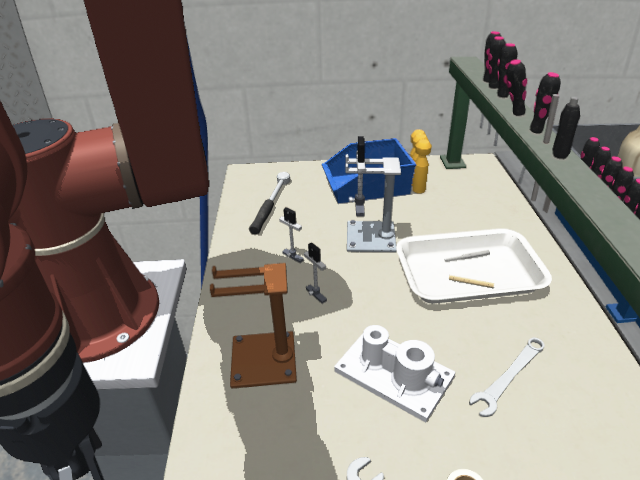

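View pics/top0.png

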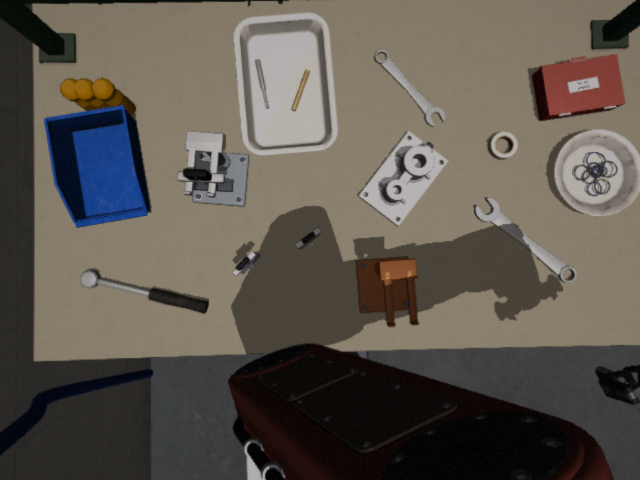

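Side view: candidates for the gauge are the one hanging on the grey hook at (361,150), and two small ones standing on the bench at (290,220) and (315,252). The brown stand (270,300) is a look-alike hanger. In the top view the hung gauge is at (197,175), the housing's wide bore at about (417,160) and its narrow bore at (397,189). I choose the hung gauge, since it is the largest and upright on the hook. Next I check it in one close crop.

```bash
python3 - <<'E'
from h import *
s=cv2.imread('pics/side0.png');t=cv2.imread('pics/top0.png')
a=cv2.resize(s[125:255,330:430],None,fx=4,fy=4,interpolation=cv2.INTER_CUBIC)[:520]
b=cv2.resize(t[120:220,165:260],None,fx=4,fy=4,interpolation=cv2.INTER_CUBIC)
c=np.zeros((520,790,3),np.uint8);c[:520,:400]=a;c[:400,405:785]=b;cv2.imwrite('pics/c1.png',c)
c=cv2.resize(t[125:230,355:455],None,fx=4,fy=4,interpolation=cv2.INTER_CUBIC)
d=cv2.resize(s[320:415,330:460],None,fx=3,fy=3,interpolation=cv2.INTER_CUBIC)
e=np.zeros((420,795,3),np.uint8);e[:,:400]=c;e[:285,403:793]=d;cv2.imwrite('pics/c2.png',e)
E
```

```text
(no output)
```

View pics/c1.png

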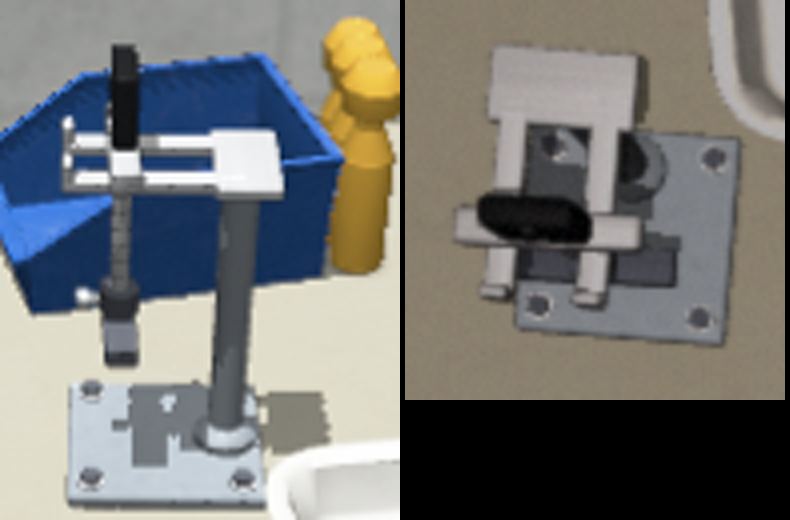

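View pics/c2.png

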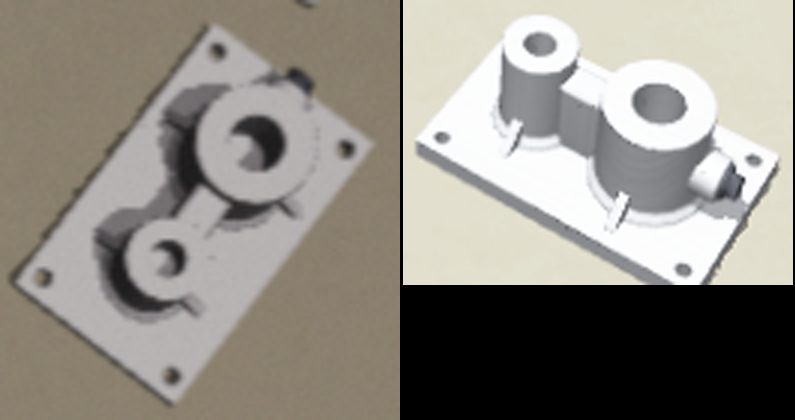

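c1: the gauge hangs on the grey hook, with the grip top at crop (535,218) → top view (197,174), the bar ends at crop (457,225)/(640,232), and the prong lips at crop (493,292)/(589,297). c2: the wide bore's mouth is at crop (258,143) → top (419.1,160.4), and in the side view at (415,354). The narrow bore is at crop (165,260).

```bash
python3 - <<'E'
from h import *
np.set_printoptions(precision=4,suppress=True)
t=viewer.grab_frame('top');s=viewer.grab_frame('side')
T=lambda x,y:((x-405+.5)/4+164.5,(y+.5)/4+119.5)
S=lambda x,y:((x+.5)/4+329.5,(y+.5)/4+124.5)
H=lambda x,y:((x+.5)/4+354.5,(y+.5)/4+124.5)
# bar: black-grip blob in top
img=t['image'].astype(int)
m=(img.max(2)<40)[160:190,170:215].astype(np.uint8)
n,l,st,c=cv2.connectedComponentsWithStats(m); k=1+st[1:,4].argmax(); print('grip blob',st[k],c[k]+[170,160])
print('grip top blob on .246',onz(t,*(c[k]+[170,160]),.246))
for nm,p,z in [('barL',(457,225),.204),('barR',(640,232),.204),('lipL',(493,292),.2),('lipR',(589,297),.2),('plate BL',(494,47),.19),('BR',(637,57),.19),('FL',(490,115),.19),('FR',(634,123),.19),
 ('footFL',(517,328),.008),('footFR',(722,343),.008),('footBR',(740,138),.008)]: print(nm,onz(t,*T(*p),z))
for nm,p,z in [('grip top side',(124,52),.246),('barside bottom front',(127,188),.19)]: print(nm,onz(s,*S(*p),z))
print('hgrip tri',tri(ray(t,*(c[k]+[170,160])),ray(s,*S(124,62))))
b1=onz(t,*H(258,143),.075);b2=onz(s,415.,354.,.075);n1=onz(t,*H(160,260),.075);print('bore',b1,b2,tri(ray(t,*H(258,143)),ray(s,415.,354.)),'narrow',n1,np.linalg.norm(b1-n1))
E
```

```text
grip blob [ 13   8  28  13 281] [197.2242 174.2171]
grip top blob on .246 [0.537  0.1989 0.246 ]
barL [0.5421 0.2412 0.204 ]
barR [0.5372 0.1637 0.204 ]
lipL [0.5136 0.2274 0.2   ]
lipR [0.5104 0.1866 0.2   ]
plate BL [0.6217 0.2276 0.19  ]
BR [0.616  0.1658 0.19  ]
FL [0.592  0.2298 0.19  ]
FR [0.5871 0.1677 0.19  ]
footFL [0.5199 0.2612 0.008 ]
footFR [0.5093 0.1547 0.008 ]
footBR [0.617 0.143 0.008]
grip top side [0.5391 0.2096 0.246 ]
barside bottom front [0.5373 0.1707 0.19  ]
hgrip tri (array([0.5375, 0.1989, 0.2457]), np.float64(0.0007312744086590234))
bore [ 0.582 -0.2    0.075] [ 0.581  -0.2012  0.075 ] (array([ 0.5818, -0.2002,  0.0738]), np.float64(0.0009461618711146433)) narrow [ 0.5256 -0.15    0.075 ] 0.07540094845683842
```

```bash
python3 -m jog '[[-1,0,0,5,0,0,0],[-1,0.5,1,4,0,0,0.05],[-1,2,4.2,0,0,0,0.07],[-1,2,4.2,0,0,0,0.07],[-1,2,4.2,0,0,0,0.07],[-1,2,4.2,0,0,0,0.07],[-1,2,4.2,0,0,0,0.07],[-1,2,4.2,0,0,0,0.07],[-1,2,4.2,0,0,0,0.07],[-1,2,4.2,0,0,0,0.07],[-1,2,4.2,0,0,0,0.07],[-1,2,4.2,0,0,0,0.07],[-1,2,4.2,0,0,0,0.07],[-1,2,4.2,0,0,0,0.07],[-1,2,4.2,0,0,0,0.07],[-1,2,4.2,0,0,0,0.07],[-1,2,4.2,0,0,0,0.03],[-1,0,0,0,0,0,0]]' 40; cat >> h.py <<'E'
def st():
    o=sensors.observe(); q=o['tool_rot']; from scipy.spatial.transform import Rotation as R
    m=R.from_quat([q[1],q[2],q[3],q[0]]).as_matrix(); a=np.arctan2(m[1,1],m[0,1])
    print('t',o['t'],'p',np.round(o['position'],4),'jaw yaw',round((a+np.pi/2)%np.pi-np.pi/2,4),'z',np.round(m[:,2],4),'F',np.round(o['wrist_force'],1),'w',round(o['gripper_width'],3),'q6',round(o['q'][5],2))
    return o
E
python3 -c "from h import *;st()"
```

```text
t: 2.45
position: [0.5348, 0.1886, 0.3207]
tool_rot: [-0.001, 0.72, 0.694, -0.001]
wrist_force: [-0.5, -0.9, 0.1]
gripper_width: 1.001
t 2.45 p [0.5348 0.1886 0.3207] jaw yaw -0.0355 z [-1.8e-03  2.0e-04 -1.0e+00] F [-0.5 -0.9  0.1] w 1.001 q6 1.82
```

```bash
python3 -m jog '[[-1,0.5,1.35,0,0,0,-0.035],[-1,0,0,-3,0,0,0],[-1,0,0,-3,0,0,0],[-1,0,0,-2.5,0,0,0],[-1,0,0,-1.5,0,0,0],[-1,0,0,0,0,0,0]]'; python3 - <<'E'
from h import *
st()
s=grab('side');t=grab('top')
a=cv2.resize(s['image'][100:260,310:450],None,fx=3,fy=3);b=cv2.resize(t['image'][110:230,140:270],None,fx=3,fy=3)
c=np.zeros((480,815,3),np.uint8);c[:,:420]=a;c[:360,425:815]=b;cv2.imwrite('pics/c3.png',c[:,:800])
E
```

```text
t: 3.2
position: [0.5382, 0.1993, 0.2175]
tool_rot: [-0.001, 0.733, 0.68, -0.002]
wrist_force: [0.2, -0.5, 0.7]
gripper_width: 1.004
t 3.2 p [0.5382 0.1993 0.2175] jaw yaw -0.0743 z [-0.0035 -0.0016 -1.    ] F [ 0.2 -0.5  0.7] w 1.004 q6 1.87
```

View pics/c3.png

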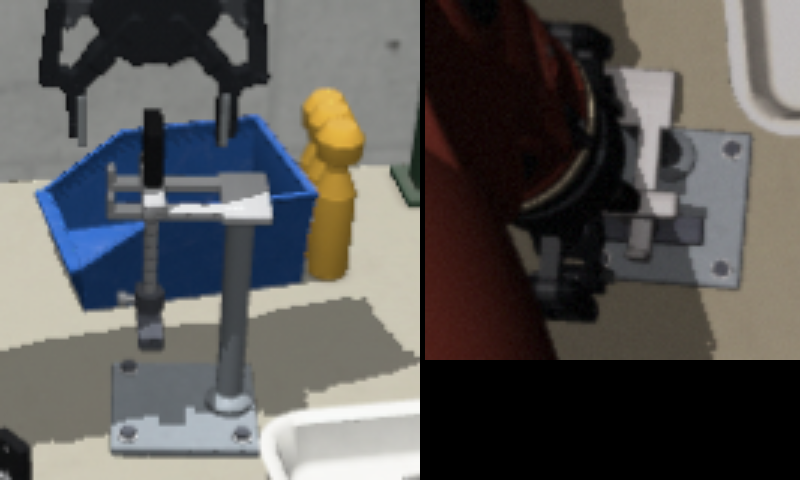

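The jaws straddle the grip evenly: fingers at crop x 80 and 225, grip at 152. I'll go down and close.

```bash
python3 -m jog '[[-1,0.1,0.25,-0.9,0,0,0],[-1,0,0,0,0,0,0],[0,0,0,0,0,0,0],[0.5,0,0,0,0,0,0],[1,0,0,0,0,0,0],[1,0,0,0,0,0,0],[1,0,0,0,0,0,0],[1,0,0,0,0,0,0],[1,0,0,0,0,0,0],[1,0,0,0,0,0,0]]' 60;  python3 -c "from h import *;st()"
```

```text
t: 4.55
position: [0.5411, 0.2025, 0.2115]
tool_rot: [0.001, 0.733, 0.68, 0.001]
wrist_force: [-0.1, 0.2, 1.0]
gripper_width: 0.161
t 4.55 p [0.5411 0.2025 0.2115] jaw yaw -0.0742 z [ 1.8e-03 -2.0e-04 -1.0e+00] F [-0.1  0.2  1. ] w 0.161 q6 1.88
```

```bash
python3 -m jog '[[1,0,0,1,0,0,0],[1,0,0,1.2,0,0,0],[1,0,0,0.4,0,0,0],[1,-1.5,0.15,0,0,0,0],[1,-2.5,0.2,0,0,0,0],[1,-2.5,0.2,0,0,0,0],[1,-2.5,0.2,0,0,0,0],[1,0,0,0,0,0,0]]';  python3 - <<'E'
from h import *
st()
s=grab('side');cv2.imwrite('pics/c4.png',cv2.resize(s['image'][90:270,280:440],None,fx=3,fy=3))
E
```

```text
t: 5.55
position: [0.4436, 0.2099, 0.2382]
tool_rot: [-0.0, 0.733, 0.68, -0.001]
wrist_force: [0.3, -0.1, -2.0]
gripper_width: 0.158
t 5.55 p [0.4436 0.2099 0.2382] jaw yaw -0.0741 z [-1.3e-03 -6.0e-04 -1.0e+00] F [ 0.3 -0.1 -2. ] w 0.158 q6 1.94
```

View pics/c4.png

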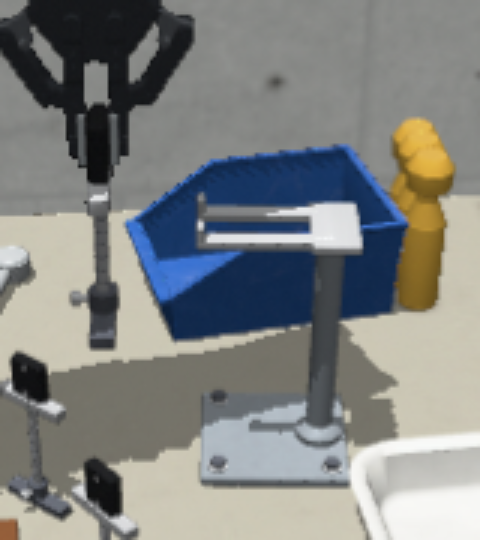

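```bash
python3 -m jog '[[1,0,-1,3,0,0,0],[1,0,-3,3,0,0,0],[1,1.2,-4,1,0,0,0],[1,1.4,-4,0,0,0,0],[1,1.4,-4,0,0,0,0],[1,1.4,-4,0,0,0,0],[1,1.4,-4,0,0,0,0],[1,1.4,-4,0,0,0,0],[1,1.4,-4,0,0,0,0],[1,1.4,-4,0,0,0,0],[1,1.4,-4,0,0,0,0],[1,0.5,-1,0,0,0,0],[1,0,0,0,0,0,0]]';  python3 - <<'E'
from h import *
st()
E
```

```text
t: 7.22
position: [0.5794, -0.2164, 0.3077]
tool_rot: [0.001, 0.733, 0.68, 0.001]
wrist_force: [-1.4, 0.2, -1.8]
gripper_width: 0.148
t 7.225 p [ 0.5794 -0.2164  0.3077] jaw yaw -0.0751 z [ 2.8e-03 -9.0e-04 -1.0e+00] F [-1.4  0.2 -1.8] w 0.148 q6 1.17
```

```bash
python3 -m jog '[[1,0.2,1.5,-2.5,0,0,0],[1,0,0,-2.5,0,0,0],[1,0,0,-1.5,0,0,0],[1,0,0,0,0,0,0],[1,0,0,0,0,0,0]]';  python3 - <<'E'
from h import *
st()
s=grab('side','side5.png');t=grab('top','top5.png')
a=cv2.resize(s['image'][180:420,330:480],None,fx=2.5,fy=2.5);b=cv2.resize(t['image'][100:240,340:480],None,fx=3,fy=3)
c=np.zeros((600,800,3),np.uint8);c[:a.shape[0],:375]=a;c[:420,378:798]=b;cv2.imwrite('pics/c5.png',c)
E
```

```text
t: 7.85
position: [0.5809, -0.1956, 0.2427]
tool_rot: [0.001, 0.732, 0.682, 0.001]
wrist_force: [0.0, 0.8, -2.3]
gripper_width: 0.154
t 7.85 p [ 0.5809 -0.1956  0.2427] jaw yaw -0.0708 z [ 4.1e-03 -2.0e-04 -1.0e+00] F [ 0.   0.8 -2.3] w 0.154 q6 1.2
```

View pics/c5.png

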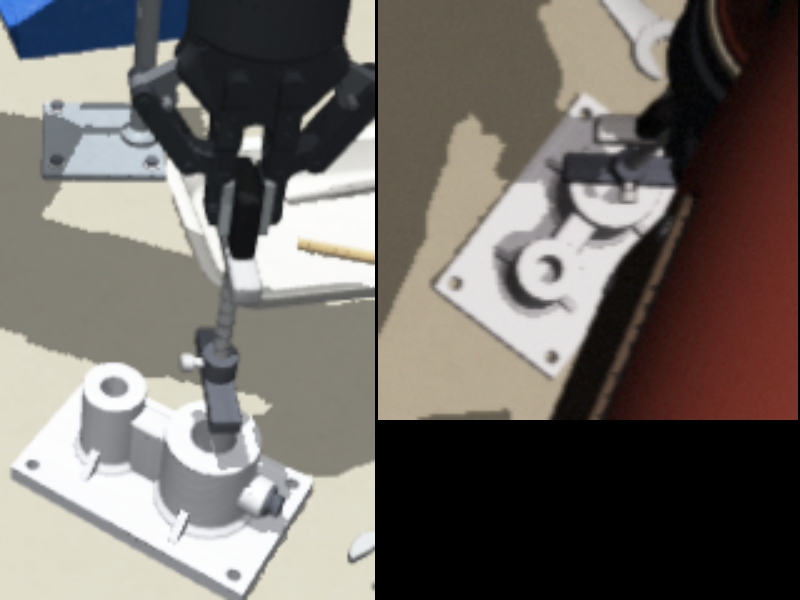

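```bash
python3 - <<'E'
from h import *
o=st();p=o['position']
s=grab('side');t=grab('top')
for dz in (.0345,-.0215,-.06,-.09,-.1415):
    P=p+[0,0,dz];u,v=proj(s,P);U,V=proj(t,P); print(dz,'side crop',round((u-330)*2.5),round((v-180)*2.5),'top crop',round((U-340)*3+378),round((V-100)*3))
print('bore',proj(s,[.5815,-.2005,.075]))
# rod axis: rows between collar and bar in side
g=cv2.cvtColor(s['image'],cv2.COLOR_BGR2GRAY)
for r in (297,303,309,315): print(r,g[r,408:436])
E
```

```text
t 7.95 p [ 0.581  -0.1959  0.2426] jaw yaw -0.0711 z [ 4.2e-03 -3.0e-04 -1.0e+00] F [-0.3 -0.4 -0.9] w 0.153 q6 1.2
0.0345 side crop 247 175 top crop 692 110
-0.0215 side crop 236 255 top crop 665 134
-0.06 side crop 229 305 top crop 648 148
-0.09 side crop 223 342 top crop 637 159
-0.1415 side crop 215 400 top crop 618 175
bore (np.float64(415.23024213523786), np.float64(353.61889760863454))
297 [130 130 129 129 129 129 129 129 129 122 104 102 112 100  90 110 124 134
 135 131 128 123 121 119 118 110 106 157]
303 [130 130 129 130 129 130 130 129 130 118 108 111 114 109  99  93  95 120
 126 122 119 114 112 107 106 106 107 112]
309 [129 129 129 129 130 130 129 129 112  98 102 111 113 108  89 107 126 129
 130 130 129 129 128 128 128 128 128 129]
315 [ 77  53  69  72  70  70  69  73  90 106 105  91  83  87  99 123 130 130
 130 130 129 129 130 130 129 129 129 130]
```

```bash
python3 -m jog '[[1,0.15,-0.45,0,0,0,0],[1,0,0,-0.8,0,0,0],[1,0,0,-1,0,0,0],[1,0,0,-1,0,0,0],[1,0,0,0,0,0,0]]';python3 -c "from h import *;st()"
```

```text
t: 8.68
position: [0.5823, -0.2014, 0.2121]
tool_rot: [0.001, 0.732, 0.681, 0.001]
wrist_force: [0.4, 0.5, -2.3]
gripper_width: 0.158
t 8.675 p [ 0.5823 -0.2014  0.2121] jaw yaw -0.0722 z [ 3.7e-03 -1.0e-04 -1.0e+00] F [ 0.4  0.5 -2.3] w 0.158 q6 1.19
```

```bash
python3 -m jog '[[1,0,0,-0.8,0,0,0],[1,0,0,-0.8,0,0,0],[1,0,0,-0.8,0,0,0],[1,0,0,-0.6,0,0,0],[1,0,0,0,0,0,0]]';python3 -c "from h import *;st()"
```

```text
t: 9.3
position: [0.5825, -0.2014, 0.181]
tool_rot: [0.002, 0.732, 0.681, 0.001]
wrist_force: [0.1, 0.8, -2.3]
gripper_width: 0.157
t 9.3 p [ 0.5825 -0.2014  0.181 ] jaw yaw -0.072 z [ 4.7e-03 -7.0e-04 -1.0e+00] F [ 0.1  0.8 -2.3] w 0.157 q6 1.19
```

```bash
python3 -m jog '[[1,0,0,-0.4,0,0,0],[1,0,0,-0.4,0,0,0]]';python3 -m jog '[[1,0,0,-0.3,0,0,0]]'; python3 -m jog '[[1,0,0,-0.3,0,0,0]]'; python3 -m jog '[[1,0,0,-0.3,0,0,0]]'; 
```

```text
t: 9.55
position: [0.5827, -0.2015, 0.1732]
tool_rot: [0.002, 0.732, 0.681, 0.002]
wrist_force: [-0.9, 0.7, 2.4]
gripper_width: 0.151
t: 9.68
position: [0.5827, -0.2015, 0.17]
tool_rot: [0.002, 0.732, 0.681, 0.002]
wrist_force: [-1.6, 1.1, 2.2]
gripper_width: 0.157
t: 9.8
position: [0.5832, -0.2018, 0.1681]
tool_rot: [0.003, 0.732, 0.681, 0.002]
wrist_force: [-4.9, 2.8, 28.7]
gripper_width: 0.156
t: 9.93
position: [0.5838, -0.2021, 0.168]
tool_rot: [0.005, 0.732, 0.681, 0.002]
wrist_force: [-9.8, 4.3, 37.2]
gripper_width: 0.156
```

```bash
python3 - <<'E'
from h import *
st()
s=grab('side');t=grab('top')
a=cv2.resize(s['image'][200:420,330:480],None,fx=2.5,fy=2.5);b=cv2.resize(t['image'][100:240,340:480],None,fx=3,fy=3)
c=np.zeros((600,800,3),np.uint8);c[:a.shape[0],:375]=a;c[:420,378:798]=b;cv2.imwrite('pics/c6.png',c)
E
```

```text
t 9.925 p [ 0.5838 -0.2021  0.168 ] jaw yaw -0.0719 z [ 0.0096 -0.0034 -0.9999] F [-9.8  4.3 37.2] w 0.156 q6 1.19
```

View pics/c6.png

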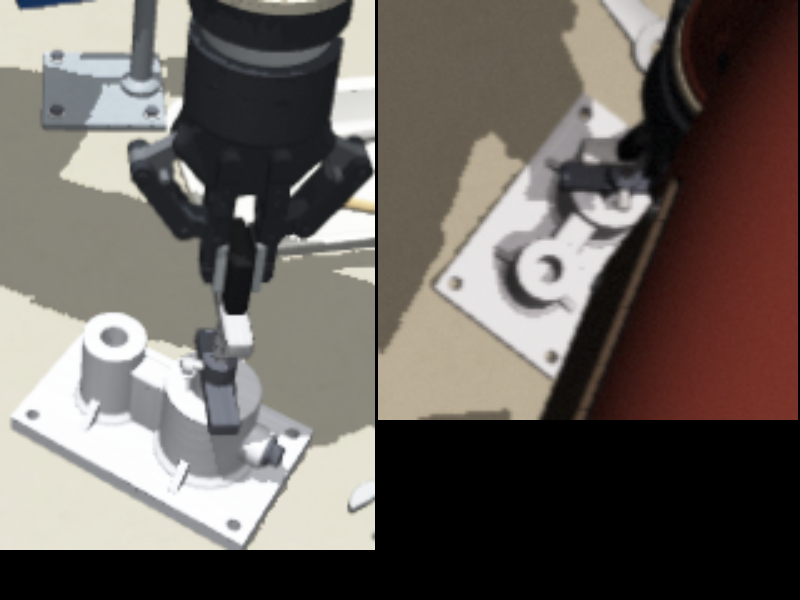

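The gauge has bottomed: TCP z is 0.168 against 0.1685 expected, with 37 N on the wrist. The stop beam at crop (220,390) lies flat on the wide boss. I'll hold briefly, then withdraw.

```bash
python3 -m jog '[[1,0,0,0,0,0,0],[1,0,0,0,0,0,0],[1,0,0,0,0,0,0]]'; python3 -m jog '[[1,-0.05,0.02,0.5,0,-0.009,0],[1,0,0,1,0,0,0],[1,0,0,1.5,0,0,0],[1,0,0,2,0,0,0],[1,0,0,2,0,0,0],[1,0,0,2,0,0,0],[1,0,0,0,0,0,0]]';python3 - <<'E'
from h import *
st()
s=grab('side')
cv2.imwrite('pics/c7.png',cv2.resize(s['image'][150:420,310:480],None,fx=2.2,fy=2.2))
E
```

```text
t: 10.4
position: [0.5837, -0.2019, 0.1685]
tool_rot: [0.005, 0.732, 0.681, 0.003]
wrist_force: [-0.8, 0.6, 2.9]
gripper_width: 0.157
t: 11.28
position: [0.5835, -0.2019, 0.265]
tool_rot: [0.009, 0.732, 0.681, 0.006]
wrist_force: [0.1, 0.3, -2.9]
gripper_width: 0.159
t 11.275 p [ 0.5835 -0.2019  0.265 ] jaw yaw -0.0719 z [ 0.0216 -0.0043 -0.9998] F [ 0.1  0.3 -2.9] w 0.159 q6 1.19
```

View pics/c7.png

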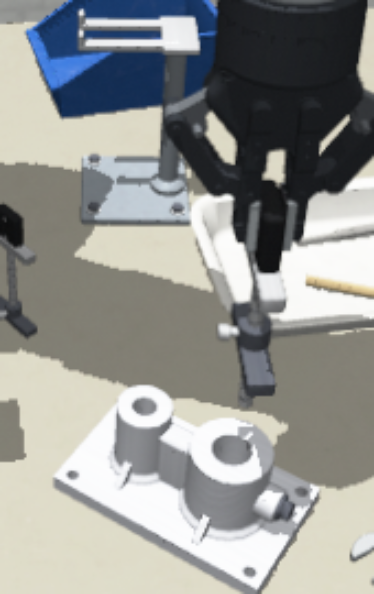

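```bash
python3 -m jog '[[1,0,0,2,0.004,0.021,0],[1,-0.6,1.5,1.5,0,0,0],[1,-1.2,3.6,0,0,0,0],[1,-1.3,3.8,0,0,0,0],[1,-1.3,3.8,0,0,0,0],[1,-1.3,3.8,0,0,0,0],[1,-1.3,3.8,0,0,0,0],[1,-1.3,3.8,0,0,0,0],[1,-1.3,3.8,0,0,0,0],[1,-1.3,3.8,0,0,0,0],[1,-1.3,3.8,0,0,0,0],[1,-1.2,3.2,0,0,0,0],[1,-0.8,1.5,0,0,0,0],[1,0,0,0,0,0,0]]';python3 -c "from h import *;st()"
```

```text
t: 13.08
position: [0.4224, 0.2193, 0.2926]
tool_rot: [-0.006, 0.731, 0.683, -0.001]
wrist_force: [-0.5, -0.9, -3.0]
gripper_width: 0.155
t 13.075 p [0.4224 0.2193 0.2926] jaw yaw -0.0682 z [-0.01    0.0063 -0.9999] F [-0.5 -0.9 -3. ] w 0.155 q6 1.96
```

```bash
python3 -m jog '[[1,0.5,-0.6,-2,-0.006,-0.01,-0.006],[1,0.5,-0.3,-2,0,0,0],[1,0.5,0,-1.5,0,0,0],[1,0,0,-0.5,0,0,0],[1,0,0,0,0,0,0],[1,0,0,0,0,0,0]]';python3 - <<'E'
from h import *
o=st();p=o['position']
s=grab('side')
a=cv2.resize(s['image'][90:270,270:440],None,fx=3,fy=3)
for dz in (.0345,-.0215,-.0415,-.0935,-.1415):
    u,v=proj(s,p+[0,0,dz]);print(dz,round((u-270)*3),round((v-90)*3))
cv2.imwrite('pics/c8.png',a)
E
```

```text
t: 13.82
position: [0.4361, 0.2081, 0.2311]
tool_rot: [0.0, 0.733, 0.68, 0.0]
wrist_force: [0.6, 0.0, -1.6]
gripper_width: 0.153
t 13.825 p [0.4361 0.2081 0.2311] jaw yaw -0.075 z [ 1.e-03 -1.e-04 -1.e+00] F [ 0.6  0.  -1.6] w 0.153 q6 1.94
0.0345 117 123
-0.0215 120 199
-0.0415 121 225
-0.0935 124 290
-0.1415 126 347
```

View pics/c8.png

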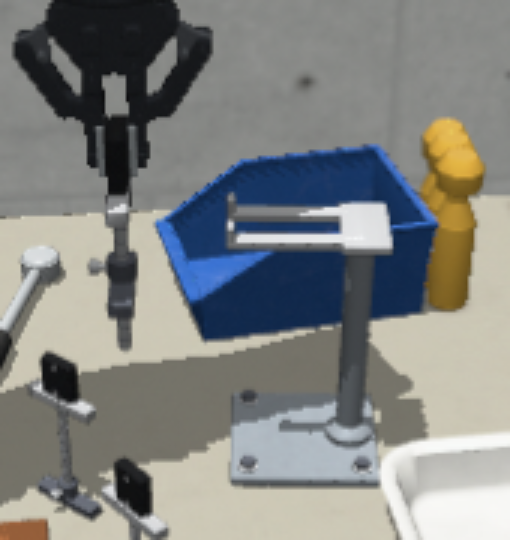

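The gauge is upright in front of the prongs at the predicted pixels, tip at crop (125,347). The stop is well up the rod, with its underside at about (122,315). I'll bring it in over the lips.

```bash
python3 -m jog '[[1,1.5,0,0,0,0,0],[1,2,-0.05,0,0,0,0],[1,2,-0.1,0,0,0,0],[1,2,-0.1,0,0,0,0],[1,1.5,-0.1,0,0,0,0],[1,0.5,-0.1,0,0,0,0],[1,0,0,0,0,0,0]]';python3 -c "from h import *;st()"
```

```text
t: 14.75
position: [0.5402, 0.2038, 0.2327]
tool_rot: [0.002, 0.733, 0.68, 0.003]
wrist_force: [0.0, -0.5, -2.5]
gripper_width: 0.154
t 14.75 p [0.5402 0.2038 0.2327] jaw yaw -0.0746 z [ 0.0068  0.0011 -1.    ] F [ 0.  -0.5 -2.5] w 0.154 q6 1.88
```

```bash
python3 -m jog '[[1,0.4,-0.1,-0.6,0,0.006,0],[1,0,0,-0.6,0,0,0],[1,0,0,-0.4,0,0,0],[1,0,0,-0.2,0,0,0],[1,0,0,-0.1,0,0,0],[1,0,0,0,0,0,0]]';python3 -c "from h import *;st()"
```

```text
t: 15.5
position: [0.5431, 0.203, 0.2124]
tool_rot: [-0.001, 0.733, 0.681, 0.0]
wrist_force: [-0.1, -0.3, -2.3]
gripper_width: 0.159
t 15.5 p [0.5431 0.203  0.2124] jaw yaw -0.0738 z [-5.e-04  1.e-03 -1.e+00] F [-0.1 -0.3 -2.3] w 0.159 q6 1.88
```

```bash
python3 -m jog '[[1,0,0,-0.1,0,0,0],[1,0,0,-0.05,0,0,0],[1,0,0,0,0,0,0]]'; python3 - <<'E'
from h import *
st();s=grab('side')
cv2.imwrite('pics/c9.png',cv2.resize(s['image'][100:260,310:450],None,fx=3,fy=3))
E
```

```text
t: 15.88
position: [0.5432, 0.203, 0.2116]
tool_rot: [-0.0, 0.733, 0.681, 0.001]
wrist_force: [-0.6, 0.0, -2.5]
gripper_width: 0.155
t 15.875 p [0.5432 0.203  0.2116] jaw yaw -0.0737 z [ 6.0e-04  1.2e-03 -1.0e+00] F [-0.6  0.  -2.5] w 0.155 q6 1.88
```

View pics/c9.png

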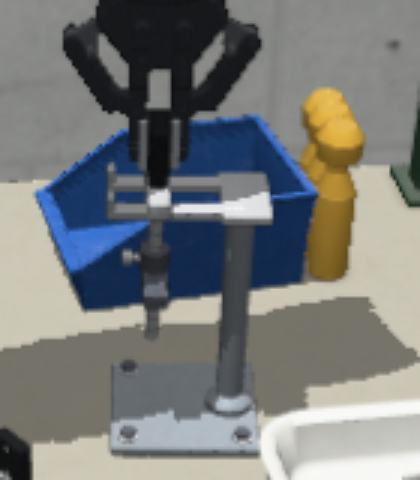

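The bar lies across both prongs at crop (158,200), with the rod between them. The weight is still on the wrist, so I'll ease down until it seats.

```bash
for i in 1 2 3; do python3 -m jog '[[1,0,0,-0.1,0,0,0],[1,0,0,0,0,0,0]]' | grep -E 'pos|force'; done
```

```text
position: [0.5434, 0.2031, 0.2116]
wrist_force: [-0.0, 0.2, -2.6]
position: [0.5435, 0.2031, 0.2116]
wrist_force: [-0.5, -0.9, -2.5]
position: [0.5435, 0.2032, 0.2116]
wrist_force: [-0.8, -1.3, -1.4]
```

```bash
for i in 1 2 3; do python3 -m jog '[[1,0,0,-0.15,0,0,0]]' | grep -E 'pos|force'; done
```

```text
position: [0.5436, 0.2033, 0.2114]
wrist_force: [-8.4, -0.8, 24.6]
position: [0.5436, 0.2032, 0.2114]
wrist_force: [-8.2, -2.6, 17.6]
position: [0.5435, 0.2032, 0.2114]
wrist_force: [-6.9, -1.3, 17.3]
```

Seated: the prongs now push back with about 17 N at z 0.2114. I'll relax the push, open the fingers and rise straight up.

```bash
python3 -m jog '[[1,0,0,0,0,0,0],[1,0,0,0,0,0,0]]' 20| grep force; python3 -m jog '[[0.6,0,0,0,0,0,0],[0.4,0,0,0,0,0,0],[0.1,0,0,0,0,0,0],[-0.3,0,0,0,0,0,0],[-1,0,0,0,0,0,0],[-1,0,0,0,0,0,0],[-1,0,0,0,0,0,0],[-1,0,0,0,0,0,0],[-1,0,0,1,0,0,0],[-1,0,0,2,0,0,0],[-1,0,0,3,0,0,0],[-1,0,0,3,0,0,0],[-1,0,0,3,0,0,0],[-1,-4,-4,0,0,0,0],[-1,-4,-4,0,0,0,0],[-1,-4,-4,0,0,0,0],[-1,-4,-4,0,0,0,0],[-1,0,0,0,0,0,0]]';python3 - <<'E'
from h import *
st();s=grab('side');t=grab('top')
a=cv2.resize(s['image'][120:420,310:460],None,fx=2,fy=2);b=cv2.resize(t['image'][110:240,160:460],None,fx=1.65,fy=1.65)
c=np.zeros((600,800,3),np.uint8);c[:600,:300]=a;c[:b.shape[0],303:303+b.shape[1]]=b
c[230:590,303:703]=cv2.resize(t['image'][120:210,165:265],None,fx=4,fy=4,interpolation=cv2.INTER_CUBIC);cv2.imwrite('pics/c10.png',c)
E
```

```text
wrist_force: [-2.0, -0.0, 1.5]
t: 19.55
position: [0.3809, 0.0399, 0.341]
tool_rot: [0.005, 0.732, 0.681, 0.007]
wrist_force: [0.7, 1.2, 0.4]
gripper_width: 1.001
t 19.55 p [0.3809 0.0399 0.341 ] jaw yaw -0.0725 z [ 0.0164  0.002  -0.9999] F [0.7 1.2 0.4] w 1.001 q6 1.55
```

View pics/c10.png

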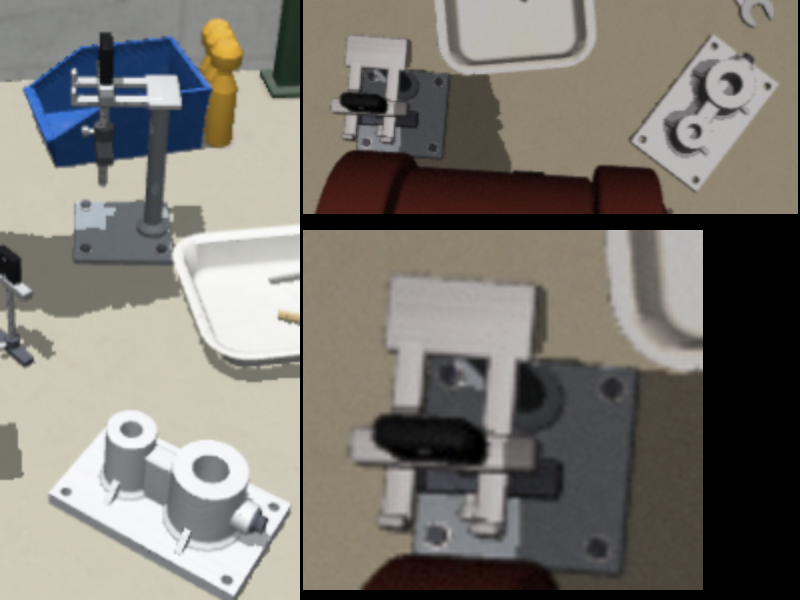

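The gauge hangs upright with the bar across both prongs (side crop (105,90)) and the stop high on the rod, and the housing looks unmoved. One last numeric check before handing in.

```bash
python3 - <<'E'
from h import *
np.set_printoptions(precision=4,suppress=True)
t=grab('top');s=grab('side')
T=lambda x,y:((x-303+.5)/4+164.5,(y-230+.5)/4+119.5)
L=onz(t,*T(352,445),.204);R=onz(t,*T(536,453),.204);print('bar',L,R,(L+R)/2)
# housing shift: phase correlation of housing patch vs first picture, side view
for n,f,(a,b,c,d) in(('side',s,(325,412,335,455)),('top',t,(130,215,375,450))):
    im0=cv2.imread(f'pics/{n}0.png',0)[a:b,c:d].astype(np.float32);im1=cv2.cvtColor(f['image'],cv2.COLOR_BGR2GRAY)[a:b,c:d].astype(np.float32)
    print(n,cv2.phaseCorrelate(im0,im1))
P=np.array([.5435,.2032,0]);S=lambda q:((q[0]-310)*2,(q[1]-120)*2)
yd=np.array([np.sin(.074),np.cos(.074),0])
print('tip pred',S(proj(s,P+[0,0,.07])))
for v in (.044,.048,.052): print(v,'near beam bottom pred',S(proj(s,P-.038*yd+[0,0,.07+v])))
g=cv2.cvtColor(s['image'],cv2.COLOR_BGR2GRAY)
for r in range(190,216): print(r,(r-120)*2,g[r,354:370])
E
```

```text
bar [0.5464 0.2424 0.204 ] [0.5411 0.1645 0.204 ] [0.5437 0.2035 0.204 ]
side ((-0.0030627265557612304, -0.014781001785031833), 0.9886144219504462)
top ((0.5118009159619703, -0.0008621234534871292), 0.9888774830147072)
tip pred (np.float64(102.31530418984812), np.float64(183.9071860559792))
0.044 near beam bottom pred (np.float64(104.83957538976142), np.float64(169.40536786798657))
0.048 near beam bottom pred (np.float64(104.93706242611609), np.float64(166.19139809537194))
0.052 near beam bottom pred (np.float64(105.03484468706597), np.float64(162.9626930771413))
190 140 [38 38 36 33 47 43 42 40 42 41 41 44 35 38 38 37]
191 142 [38 37 38 40 61 58 53 50 54 53 55 63 36 39 38 37]
192 144 [39 37 38 40 60 64 65 63 63 64 66 64 37 38 38 39]
193 146 [39 38 38 38 60 64 65 63 63 65 65 64 42 38 38 38]
194 148 [39 38 38 39 58 64 65 65 64 65 66 64 47 38 38 37]
195 150 [39 39 39 39 55 65 66 64 63 65 66 64 49 38 38 38]
196 152 [38 37 38 39 50 67 66 65 64 64 65 64 54 38 37 38]
197 154 [38 38 38 39 49 66 66 64 64 65 65 65 61 38 37 38]
198 156 [39 38 38 39 44 63 63 62 61 60 61 63 59 38 38 38]
199 158 
[... 549 characters left out ...]
6  73 122 200 198 199 199 200 199]
207 174 [200 200 200 200 192 100  83  86  87 121 199 199 198 199 199 199]
208 176 [200 199 200 200 192 100  82  86  87 120 198 198 199 199 198 198]
209 178 [200 200 200 200 192  99  77  82  83 118 198 198 198 197 197 197]
210 180 [200 200 200 200 192 101  75  77  79 119 199 197 197 196 195 195]
211 182 [200 199 199 199 193 110  82  85  88 134 198 198 196 197 196 197]
212 184 [199 200 200 200 195 151 110 102 109 178 199 197 197 197 197 198]
213 186 [200 199 199 199 200 198 174 156 159 199 199 198 197 196 197 198]
214 188 [200 200 199 199 200 201 199 199 199 199 199 198 198 198 198 198]
215 190 [200 200 200 200 200 200 199 200 199 199 198 198 198 199 199 199]
```

```bash
python3 -c "from workcell import robot;print(robot.job_done())"
```

```text
the job is handed in; nothing more can be done
None
```

I measured the wide bore, hung the gauge back on the grey hook and handed the job in at about 20 s. No verdict is reported back.

- **Measurement:** I took the gauge from the grey hook and lowered its rod into the 28 mm bore. It bottomed at TCP z 0.168 m, where 0.1685 m was expected. Wrist force peaked at 37 N, and I held it there for about 0.4 s.
- **Gauge on the hook:** the middle of the bar is at (0.544, 0.2035). By my estimate that is about 6 mm ahead of the hook point and within 1 mm of midway between the prongs. The rod is upright in the side view.
- **Stop reading:** about 48 mm from the side picture, good to roughly 2 mm, so the picture alone barely confirms the ±2 mm limit. The bottoming height agrees with it.
- **Housing:** the two cameras disagreed slightly. The side view showed no shift; the top view showed 0.5 px, about 1 mm, which may come from changed shadows.
- **Robot:** the gripper is open and clear of everything.

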